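# Take the stone cap off the whetstone sharpener

## Task

The stone of the knife sharpener is to be changed: first press the raised clamp arm right down so that its pad is on the stone, then unscrew the round cap at the middle of the stone and lift it off. Nobody remembers whether this machine has a right-hand or a left-hand thread, so try the cap both ways; about a quarter turn frees it. Finish while still holding the cap in the gripper, upright and about 10 cm above the stone, with the clamp still down and the dressing brick, wooden block, wrench and glass jar left where they are.

Things in the scene. Friction and masses are not known exactly. Their poses are not given: they have to be found in the camera images.
- sharpener: Grey bench sharpener, fixed; 350 (x) by 380 (y) mm, deck 130 mm high. Origin on the table under the stone's middle; x to its back, y to its clamp side. A flat round grey-brown stone, 205 mm across, lies on it and does not turn; its top is at 150 mm. At the back (x 118 to 174, y -60 to 60 mm) a switch tower rises to 195 mm; the clamp's bearing cheeks at y = 165 rise to 172 mm.
- spindle (a point): Point on the stone's top face at its middle, where the cap's axis stands; axes as sharpener. Under the cap is a stud 30 mm tall with a coarse thread, right-handed (loosens anticlockwise seen from above) or left-handed (loosens clockwise), drawn anew each time and hidden.
- cap: Round fluted aluminium cap, 48 mm across, 42 mm high, with a rib (36 x 6, 4 mm high) across its flat top; about 0.14 kg. Origin at the centre of its underside, z up, x along the rib. At the start it is screwed home: underside on the stone, centred on point spindle, rib along the sharpener's x within 3 degrees.
- cap_top (a point): Centre of the cap's flat top, 42 mm above its underside. Turned the wrong way, the cap meets a solid stop within 8 degrees (moment rises, or the grip slips round). The right way it turns nearly freely without rising, can be lifted from 60 to 115 degrees and stops at about 120. Before that it lifts only 2 mm; once free it must rise 30 mm to clear the stud.
- clamp (a joint): Hinge of the clamp arm, rad: 0 = arm level, pad down on the stone (solid end stop); grows as the arm is raised; starts between 0.4 and 0.85. A stiff hinge (0.13 N m): it stays where it is left and 2 to 5 N pressing down on the arm moves it.
- clamp_pivot (a point): The clamp's hinge line, which runs along the sharpener's x; it lies 165 mm from the stone's axis towards the sharpener's y, 12 mm above the stone's top.
- clamp_tip (a point): Top of the small round knob at the free end of the clamp arm. The arm is a flat steel bar 18 mm wide and 9 mm thick, its underside on the hinge line, reaching 90 mm from the hinge; down, it points from the hinge straight towards the stone's axis, and this point is 82 mm in from the hinge and 15 mm above it (27 mm above the stone).
- dresser: Bystander: small reddish dressing brick, 50 x 28 x 18 mm, on the front corner of the sharpener's deck away from the clamp. Origin under its centre.
- wrench: Bystander: steel wrench 170 mm long lying on the table. Origin under its centre.
- jar: Bystander: low glass jar with a steel lid, 68 mm across, 75 mm tall. Origin under its centre.
- stick: Bystander: small wooden block, 90 x 24 x 20 mm, on the front corner of the sharpener's deck on the clamp side, lying along y. Origin under its centre.

How it is judged:
On the way, in this order (a step that is already met when the one before it is completed fails the run):
1. the clamp arm is pressed right down, pad on the stone, before the cap is turned (value of joint clamp below 0.08 rad), for 0.2 s.
2. the cap is unscrewed: turned about a quarter turn while still down on its stud (angle between the x axis of cap and the x axis of sharpener, either way round above 0.85 rad and z of cap in the frame of spindle below 0.02 m and horizontal distance between cap and spindle below 0.01 m), for 0.05 s.
At the end, for the whole second after the job is handed in: The gripper holds the cap (more than 2 N) still and upright within 20 degrees, its underside 60 to 200 mm above the stone and its axis within 120 mm of the spindle, not touching the sharpener; the clamp arm is down (below 0.08 rad) (z of cap in the frame of spindle between 0.06 and 0.2 m and horizontal distance between cap and spindle below 0.12 m and angle between cap's own z axis and vertical below 0.35 rad and contact force between the fingers and cap above 2 N and contact force between cap and sharpener below 0.1 N and linear speed of cap below 0.03 m/s and value of joint clamp below 0.08 rad); the arm keeps its last pose, push and grip.
It fails at once if the dressing brick, wooden block, wrench or jar is shifted by more than 30 mm (distance of any of dresser, stick, wrench, jar from where it was at the start of the episode above 0.03 m).
It also fails if it takes over 58 s, if anything falls off the work surface, if the arm or the gripper's body presses on something with over 40 N, if the wrist force passes 120 N, or if a joint passes its speed limit or range.

## Robot

A 6-joint arm with a two-finger parallel gripper is mounted at the origin on the work surface. World frame = base frame: x ahead of the robot, y to its left, z up, the work surface at z = 0. Lengths are in m, angles in rad, forces in N, time in s.
With the tool pointing down it reaches from about 0.325 to 0.775 m from the base axis. Payload 5.5 kg.
Tool frame: the origin (TCP) lies on the mounting face of the last link; the fingertips stand 182 mm ahead of it and the grasp point (between the pads) lies 163 mm ahead of it (ctrl.tip_extent is the distance from the TCP to the fingertips, in m); z points along the fingers, y is the direction in which the jaws open and shut (so a half turn about z gives the same grasp; the last joint's range is limited). The gripper opens to 88 mm and grips with 3 to 60 N. Pads are 20 mm wide; open, the fingers measure 115 mm over their backs; the gripper's body (75 mm by 178 mm) begins 61 mm behind the grasp point.
Start: joints at [-1.322, 0.091, 1.231, -0, 1.82, -0.057], TCP at [0.181, -0.572, 0.405] pointing down, gripper open.
Joint ranges: [-2.87, 2.87], [-0.86, 2.18], [0.17, 2.46], [-1.51, 4.65], [0.06, 2.69], [-2.65, 2.65]. Speed limits (rad/s): [2.57, 2.57, 3.01, 3.14, 3.14, 3.14].

## Interface

Orientations are given as a unit quaternion [w, x, y, z].
In Python, from rig import ctrl, viewer gives the robot as it stands.
- The arm moves only by the tool carry_out, never from a script. Its argument "steps" is a list of rows, each an object of numbers: "dx", "dy", "dz": the shift along the tool's x, y, z in units of 25 mm (1.0 is 25 mm); "ax", "ay", "az": the turn, a rotation vector about the tool's x, y, z in units of 6 degrees (1.0 is 6 degrees); "grip": the opening, from 0 (shut) to 1 (fully open). A call has 1 to 8 rows; each row shifts and turns the commanded pose from where the row before left it, along the tool's axes as they then stand; what a row does not reach is not made up. A row lasts 1/12 s, in which the tool goes at most 41.7 mm and 7.16 degrees, less where a joint would pass 70% of its speed; a pose out of reach is approached as far as the arm can. A call is refused whole if a number of a shift passes 1 or a number of a turn 1, either way. A call with a gripper value outside its range is refused whole. The fingers move at their own pace and stop on an object; "squeeze" is the grip in N (left out, the last holds). Time passes only in rows, so rows that do not move let the fingers close. It gives the time, the measured TCP pose, the force and the opening at its end, in the units of the state.
- ctrl.get_state(): the state, without advancing time (a new reading comes with each control period).
- viewer.read_camera(name): name is "side" or "top"; returns the picture (384x512x3 uint8, blue, green, red); there is no depth.
- viewer.camera_params(name): a dict with "K" (3x3 intrinsics, pixels), "R" (3x3) and "t" (3): a world point X has camera coordinates R X + t. Camera axes: x right, y down, z forward; pixel columns grow to the right and rows downward; lengths in m; the calibration is good to about 2 mm. A picture is of the moment at which its call begins. camera_params takes no time and is no camera call.
- ctrl.job_done(): hands the job in, once; it reports no verdict.
The state is a dict: "time": time; "q": joint angles; "qvel": joint speeds; "tau": joint torques, N m; "tool_pos": TCP position; "tool_rot": TCP orientation; "ft_force": force on the tool from outside, world axes, zero at the start; "moment": the same for the moment, N m; "opening": finger opening in m.
Only numpy, scipy, OpenCV 4.12 (cv2) and the standard library are available. Lean on these libraries where they do the work, as an engineer would, in place of code of your own. Each camera call takes 0.05 s, during which the arm holds its last target.

## Working session

There is one attempt and no reset: what is moved stays moved. The work goes in short steps, Python scripts to look and compute and a tool call to move; the robot and the scene stay as the last step left them, time stands still between calls to the robot, and variables do not carry over. Pictures are saved under pics/ and viewed, and the job is handed in when it is done.

Besides the shell and the picture viewer there is one more tool, called as name(argument=value, ...), one argument or row to a line, values as JSON. carry_out: Moves the arm, as the interface text tells. Its arguments: {"type":"object","properties":{"steps":{"type":"array"},"squeeze":{"type":"number"}},"required":["steps"]}

```bash
mkdir -p pics
python3 - <<'E'
from rig import ctrl, viewer
import cv2
for n in("side","top"):
    cv2.imwrite(f"pics/{n}0.png",viewer.read_camera(n)); p=viewer.camera_params(n); print(n,p)
s=ctrl.get_state();print(s)
E
```

```text
side {'K': array([[374.84094384,   0.        , 248.89022001],
       [  0.        , 374.84094384, 191.53498861],
       [  0.        ,   0.        ,   1.        ]]), 'R': array([[-0.7177748 , -0.69594153, -0.02155756],
       [-0.34005816,  0.37740782, -0.86134998],
       [ 0.60758521, -0.61092448, -0.50755442]]), 't': array([0.32078472, 0.30471004, 0.85919302])}
top {'K': array([[348.41152541,   0.        , 257.90704667],
       [  0.        , 348.41152541, 188.50840492],
       [  0.        ,   0.        ,   1.        ]]), 'R': array([[ 0.01362523, -0.99990646, -0.00119448],
       [-0.98413642, -0.01319899, -0.17692174],
       [ 0.17688942,  0.00358613, -0.9842242 ]]), 't': array([-0.02700152,  0.50319672,  0.98585959])}
{'time': 0.1, 'q': array([-1.32166592e+00,  9.17942514e-02,  1.23175260e+00,  5.23991810e-05,
        1.81981209e+00, -5.66971440e-02]), 'qvel': array([ 0.00046714, -0.00089201, -0.0031852 ,  0.00153597, -0.00087555,
        0.0003442 ]), 'tau': array([ 3.13472963e-03, -4.47858310e+01, -4.07568133e+01,  7.00731087e-02,
        2.84036854e-02, -1.05123274e-04]), 'tool_pos': array([ 0.18067089, -0.5722089 ,  0.40362055]), 'tool_rot': array([-8.81500522e-04,  9.88330086e-01,  1.52324849e-01, -5.95625283e-05]), 'ft_force': array([ 0.68360572,  0.80831032, -0.64201756]), 'moment': array([-0.01371934, -0.00696406, -0.009362  ]), 'opening': 0.08815984914368978}
```

View pics/side0.png

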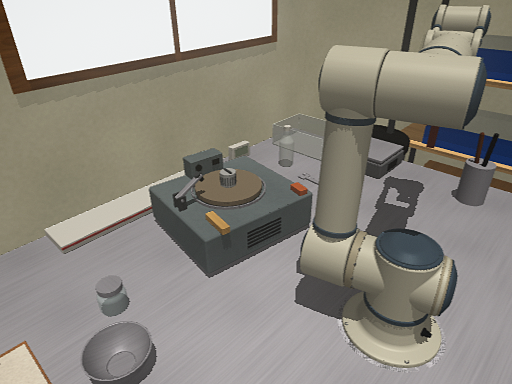

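View pics/top0.png

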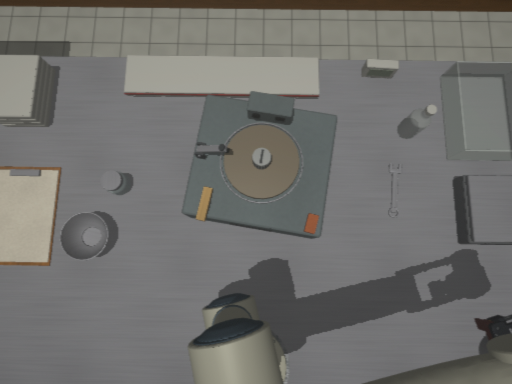

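The side view shows the raised clamp at about (188,190) and the cap at (228,178). In the top view the stone is at (261,161), the cap at (261,157), the arm from (198,150) to (228,150), the block at (204,204) and the brick at (312,223). I'll measure these now.

```bash
cat > h.py <<'E'
import numpy as np, cv2
from rig import ctrl, viewer
P={n:viewer.camera_params(n) for n in("side","top")}
def ray(n,u,v):
    p=P[n];d=p["R"].T@np.linalg.inv(p["K"])@np.array([u,v,1.]);return -p["R"].T@p["t"],d
def plane(n,u,v,z):
    o,d=ray(n,u,v);return o+d*(z-o[2])/d[2]
def proj(n,X):
    p=P[n];c=p["K"]@(p["R"]@np.asarray(X)+p["t"]);return c[:2]/c[2]
def tri(a,b):
    o1,d1=ray("side",*a);o2,d2=ray("top",*b)
    A=np.c_[d1,-d2];s=np.linalg.lstsq(A,o2-o1,rcond=None)[0]
    p,q=o1+s[0]*d1,o2+s[1]*d2;return (p+q)/2,np.linalg.norm(p-q)
E
python3 - <<'E'
from h import *
t=cv2.imread("pics/top0.png");s=cv2.imread("pics/side0.png")
cv2.imwrite("pics/tc.png",cv2.resize(t[85:245,170:350],None,fx=4,fy=4,interpolation=cv2.INTER_CUBIC)[:600])
cv2.imwrite("pics/sc.png",cv2.resize(s[140:280,145:320],None,fx=4,fy=4,interpolation=cv2.INTER_CUBIC))
hsv=cv2.cvtColor(t,cv2.COLOR_BGR2HSV)
print(hsv[185,261],hsv[161,235],hsv[210,260],hsv[204,204],hsv[223,312],hsv[110,270])
E
```

```text
[ 20  51 121] [ 19  53 116] [ 83  19 105] [ 18 115 160] [ 10 152 144] [85 16 97]
```

View pics/tc.png

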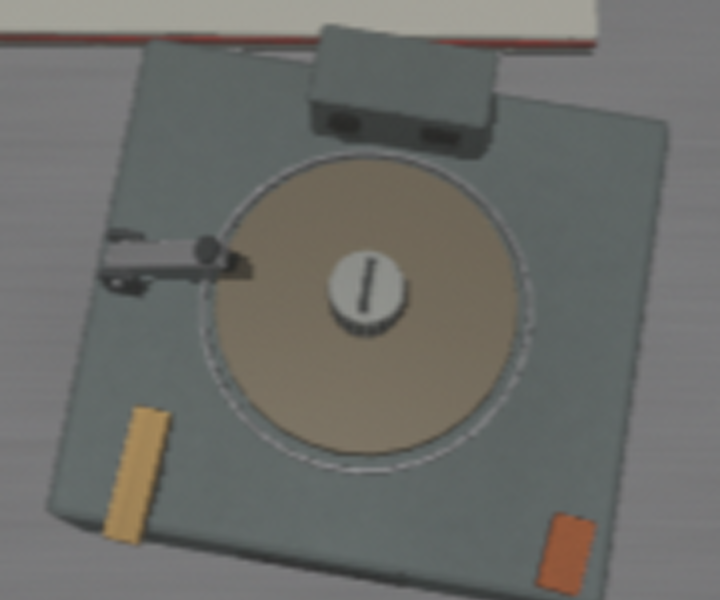

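View pics/sc.png

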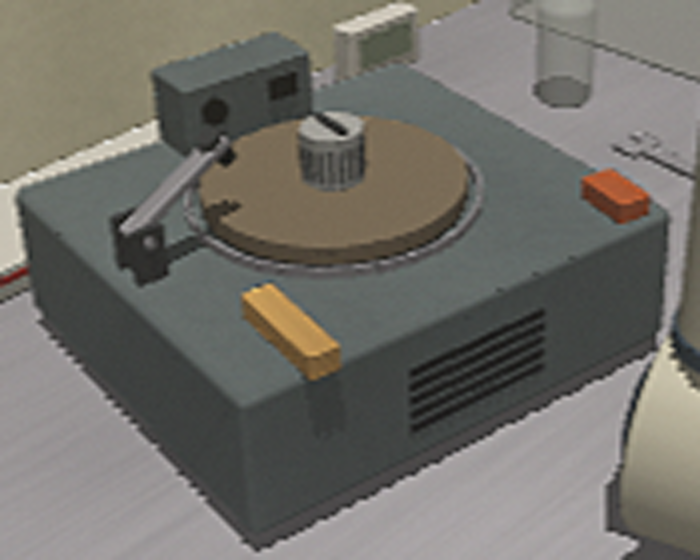

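Run:
```python
from h import *
t=cv2.imread("pics/top0.png")
hsv=cv2.cvtColor(t,cv2.COLOR_BGR2HSV)
m=cv2.inRange(hsv,(14,38,80),(24,80,140)); m[:110]=0;m[210:]=0;m[:,:200]=0;m[:,320:]=0
c=max(cv2.findContours(m,0,1)[0],key=cv2.contourArea);h=cv2.convexHull(c)
W=np.array([plane("top",u,v,.15)[:2] for u,v in h[:,0]]).astype(np.float32)
# circle fit
A=np.c_[2*W,np.ones(len(W))];s=np.linalg.lstsq(A,(W**2).sum(1),rcond=None)[0]
print("stone",s[:2],"R",np.sqrt(s[2]+s[0]**2+s[1]**2))
f=lambda a,b:((a-1.5)/4+170,(b-1.5)/4+85)
C=[plane("top",*f(*p),.13) for p in((147,40),(667,123),(48,512))]
print(C,[np.linalg.norm(C[0]-C[i]) for i in(1,2)])
d=C[0]-C[1];e=C[0]-C[2]
print("yaw",np.degrees([np.arctan2(-d[0],d[1]),np.arctan2(e[1],e[0])]))
a=plane("top",*f(373,258),.196);b=plane("top",*f(362,312),.196);r=a-b;print("rib",np.degrees(np.arctan2(r[1],r[0])),np.linalg.norm(r),"cap_top",(a+b)/2,plane("top",*f(367,286),.192))
g=lambda a,b:((a-1.5)/4+145,(b-1.5)/4+140)
print("tip",tri(g(217,143),f(208,245)), "captop",tri(g(331,125),f(367,286)))
```

```text
stone [ 0.56084675 -0.0279706 ] R 0.10096424267921394
[array([0.75793078, 0.12997081, 0.13      ]), array([ 0.7003606 , -0.23856051,  0.13      ]), array([0.41987479, 0.18281884, 0.13      ])] [np.float64(0.37300089029383593), np.float64(0.34216189779885886)]
yaw [-8.87870932 -8.88508911]
rib -10.471376245884686 0.03642203484649617 cap_top [ 0.56143033 -0.02880146  0.196     ] [ 0.56181103 -0.0284988   0.192     ]
tip (array([0.57823249, 0.06892081, 0.21021421]), np.float64(0.010355776888937969)) captop (array([ 0.56099243, -0.02934165,  0.19139377]), np.float64(0.0025388110390342435))
```

Run:
```python
from h import *
S=np.array([.561,-.0283,.15]);a=np.radians(-8.9);y=np.array([-np.sin(a),np.cos(a),0])
f=lambda u:(u-np.array([170,85]))*4+1.5
g=lambda u:(u-np.array([145,140]))*4+1.5
pv=S+.165*y+[0,0,.012];print("pivot",pv,"in crops",f(proj("top",pv)),g(proj("side",pv)))
for th in np.arange(.4,.9,.05):
    c,s=np.cos(th),np.sin(th)
    X=pv-y*(.082*c-.015*s)+[0,0,.082*s+.015*c]
    E=pv-y*(.09*c-.0045*s)+[0,0,.09*s+.0045*c]
    print(round(th,2),X.round(3),f(proj("top",X)).round(),g(proj("side",X)).round(),"end",f(proj("top",E)).round(),g(proj("side",E)).round())
```

```text
pivot [0.58652721 0.13471338 0.162     ] in crops [122.65667984 259.09663492] [135.37998246 231.26358934]
0.4 [0.576 0.066 0.208] [219. 256.] [216. 144.] end [237. 262.] [230. 147.]
0.45 [0.576 0.068 0.211] [214. 254.] [212. 141.] end [234. 260.] [227. 143.]
0.5 [0.577 0.071 0.214] [210. 252.] [209. 138.] end [230. 257.] [224. 139.]
0.55 [0.577 0.073 0.218] [205. 250.] [205. 135.] end [225. 255.] [221. 136.]
0.6 [0.577 0.076 0.221] [200. 247.] [201. 132.] end [220. 253.] [217. 132.]
0.65 [0.578 0.079 0.224] [195. 245.] [197. 130.] end [216. 250.] [213. 129.]
0.7 [0.578 0.082 0.226] [189. 243.] [193. 128.] end [210. 248.] [209. 126.]
0.75 [0.579 0.086 0.229] [184. 241.] [188. 126.] end [205. 246.] [205. 123.]
0.8 [0.579 0.089 0.231] [178. 239.] [184. 124.] end [199. 243.] [200. 121.]
0.85 [0.58  0.092 0.234] [172. 237.] [179. 123.] end [193. 241.] [195. 118.]
```

carry_out(
  steps=[
    {"dz": -1, "az": -1, "grip": 0},
    {"dz": -1, "az": -1, "grip": 0},
    {"az": -1, "grip": 0},
    {"az": -1, "grip": 0},
    {"az": -1, "grip": 0},
    {"az": -1, "grip": 0},
    {"az": -1, "grip": 0},
    {"az": -1, "grip": 0},
  ],
  squeeze=20,
)

```text
schema error: expected keys dx, dy, dz, ax, ay, az, grip
```

carry_out(
  steps=[
    {"az": -1, "grip": 0},
    {"az": -1, "grip": 0},
    {"az": -0.6, "grip": 0},
    {"grip": 0},
  ],
)

```text
schema error: expected keys dx, dy, dz, ax, ay, az, grip
```

The clamp angle is about 0.45 to 0.5 rad, with the knob top near z 0.21. Rows need every key, so I'll send them again in full.

carry_out(
  steps=[
    {"dx": 0, "dy": 0, "dz": -1, "ax": 0, "ay": 0, "az": -1, "grip": 0},
    {"dx": 0, "dy": 0, "dz": -1, "ax": 0, "ay": 0, "az": -1, "grip": 0},
    {"dx": 0, "dy": 0, "dz": 0, "ax": 0, "ay": 0, "az": -1, "grip": 0},
    {"dx": 0, "dy": 0, "dz": 0, "ax": 0, "ay": 0, "az": -1, "grip": 0},
    {"dx": 0, "dy": 0, "dz": 0, "ax": 0, "ay": 0, "az": -1, "grip": 0},
    {"dx": 0, "dy": 0, "dz": 0, "ax": 0, "ay": 0, "az": -1, "grip": 0},
    {"dx": 0, "dy": 0, "dz": 0, "ax": 0, "ay": 0, "az": -1, "grip": 0},
    {"dx": 0, "dy": 0, "dz": 0, "ax": 0, "ay": 0, "az": -1, "grip": 0},
  ],
  squeeze=20,
)

```text
time: 0.77
tool_pos: [0.1807, -0.5723, 0.454]
tool_rot: [-0.001, 0.84, 0.543, 0.0]
ft_force: [0.4, -0.0, 0.9]
opening: 0.038
```

carry_out(
  steps=[
    {"dx": 0, "dy": 0, "dz": 0, "ax": 0, "ay": 0, "az": -1, "grip": 0},
    {"dx": 0, "dy": 0, "dz": 0, "ax": 0, "ay": 0, "az": -1, "grip": 0},
    {"dx": 0, "dy": 0, "dz": 0, "ax": 0, "ay": 0, "az": -0.6, "grip": 0},
    {"dx": 0, "dy": 0, "dz": 0, "ax": 0, "ay": 0, "az": 0, "grip": 0},
    {"dx": 0, "dy": 0, "dz": 0, "ax": 0, "ay": 0, "az": 0, "grip": 0},
  ],
)

```text
time: 1.18
tool_pos: [0.1807, -0.5722, 0.4542]
tool_rot: [-0.0, 0.76, 0.649, 0.0]
ft_force: [-0.0, -0.3, 0.5]
opening: 0.0046
```

carry_out(
  steps=[
    {"dx": 1, "dy": 0.4, "dz": 0, "ax": 0, "ay": 0, "az": 0, "grip": 0},
    {"dx": 1, "dy": 0.4, "dz": 0, "ax": 0, "ay": 0, "az": 0, "grip": 0},
    {"dx": 1, "dy": 0.4, "dz": 0, "ax": 0, "ay": 0, "az": 0, "grip": 0},
    {"dx": 1, "dy": 0.4, "dz": 0, "ax": 0, "ay": 0, "az": 0, "grip": 0},
    {"dx": 1, "dy": 0.4, "dz": 0, "ax": 0, "ay": 0, "az": 0, "grip": 0},
    {"dx": 1, "dy": 0.4, "dz": 0, "ax": 0, "ay": 0, "az": 0, "grip": 0},
    {"dx": 1, "dy": 0.4, "dz": 0, "ax": 0, "ay": 0, "az": 0, "grip": 0},
    {"dx": 1, "dy": 0.4, "dz": 0, "ax": 0, "ay": 0, "az": 0, "grip": 0},
  ],
)

```text
time: 1.85
tool_pos: [0.291, -0.3857, 0.4545]
tool_rot: [-0.0, 0.761, 0.649, 0.0]
ft_force: [0.6, -0.5, 0.4]
opening: 0.0003
```

carry_out(
  steps=[
    {"dx": 1, "dy": 0.4, "dz": 0, "ax": 0, "ay": 0, "az": 0, "grip": 0},
    {"dx": 1, "dy": 0.4, "dz": 0, "ax": 0, "ay": 0, "az": 0, "grip": 0},
    {"dx": 1, "dy": 0.4, "dz": 0, "ax": 0, "ay": 0, "az": 0, "grip": 0},
    {"dx": 1, "dy": 0.4, "dz": 0, "ax": 0, "ay": 0, "az": 0, "grip": 0},
    {"dx": 1, "dy": 0.4, "dz": 0, "ax": 0, "ay": 0, "az": 0, "grip": 0},
    {"dx": 1, "dy": 0.4, "dz": 0, "ax": 0, "ay": 0, "az": 0, "grip": 0},
    {"dx": 1, "dy": 0.4, "dz": 0, "ax": 0, "ay": 0, "az": 0, "grip": 0},
    {"dx": 1, "dy": 0.4, "dz": 0, "ax": 0, "ay": 0, "az": 0, "grip": 0},
  ],
)

```text
time: 2.52
tool_pos: [0.4008, -0.2004, 0.4546]
tool_rot: [0.0, 0.761, 0.649, 0.0]
ft_force: [-0.1, -0.8, -0.2]
opening: 0.0004
```

carry_out(
  steps=[
    {"dx": 1, "dy": 0.4, "dz": 0, "ax": 0, "ay": 0, "az": 0, "grip": 0},
    {"dx": 1, "dy": 0.4, "dz": 0, "ax": 0, "ay": 0, "az": 0, "grip": 0},
    {"dx": 1, "dy": 0.4, "dz": 0, "ax": 0, "ay": 0, "az": 0, "grip": 0},
    {"dx": 1, "dy": 0.4, "dz": 0, "ax": 0, "ay": 0, "az": 0, "grip": 0},
    {"dx": 1, "dy": 0.4, "dz": 0, "ax": 0, "ay": 0, "az": 0, "grip": 0},
    {"dx": 1, "dy": 0.4, "dz": 0, "ax": 0, "ay": 0, "az": 0, "grip": 0},
    {"dx": 1, "dy": 0.4, "dz": 0, "ax": 0, "ay": 0, "az": 0, "grip": 0},
    {"dx": 0, "dy": 0, "dz": 0, "ax": 0, "ay": 0, "az": 0, "grip": 0},
  ],
)

```text
time: 3.18
tool_pos: [0.498, -0.0364, 0.4538]
tool_rot: [-0.001, 0.759, 0.651, 0.0]
ft_force: [-0.2, -0.5, 0.8]
opening: 0.0001
```

carry_out(
  steps=[
    {"dx": 0.85, "dy": 0.4, "dz": 0, "ax": 0, "ay": 0, "az": 0, "grip": 0},
    {"dx": 0.85, "dy": 0.4, "dz": 0, "ax": 0, "ay": 0, "az": 0, "grip": 0},
    {"dx": 0.85, "dy": 0.4, "dz": 0, "ax": 0, "ay": 0, "az": 0, "grip": 0},
    {"dx": 0.85, "dy": 0.4, "dz": 0, "ax": 0, "ay": 0, "az": 0, "grip": 0},
    {"dx": 0.85, "dy": 0.4, "dz": 0, "ax": 0, "ay": 0, "az": 0, "grip": 0},
    {"dx": 0.85, "dy": 0.4, "dz": 0, "ax": 0, "ay": 0, "az": 0, "grip": 0},
    {"dx": 0, "dy": 0, "dz": 0, "ax": 0, "ay": 0, "az": 0, "grip": 0},
  ],
)

```text
time: 3.77
tool_pos: [0.5769, 0.0793, 0.4532]
tool_rot: [-0.001, 0.759, 0.651, -0.0]
ft_force: [-0.3, 0.5, -0.1]
opening: 0.0007
```

carry_out(
  steps=[
    {"dx": 0, "dy": 0, "dz": 0.5, "ax": 0, "ay": 0, "az": 0, "grip": 0},
    {"dx": 0, "dy": 0, "dz": 0.5, "ax": 0, "ay": 0, "az": 0, "grip": 0},
    {"dx": 0, "dy": 0, "dz": 0.5, "ax": 0, "ay": 0, "az": 0, "grip": 0},
    {"dx": 0, "dy": 0, "dz": 0.5, "ax": 0, "ay": 0, "az": 0, "grip": 0},
    {"dx": 0, "dy": 0, "dz": 0, "ax": 0, "ay": 0, "az": 0, "grip": 0},
  ],
)

```text
time: 4.18
tool_pos: [0.5753, 0.0762, 0.4018]
tool_rot: [-0.001, 0.76, 0.649, -0.002]
ft_force: [-0.3, 0.4, -1.0]
opening: 0.0003
```

Run:
```python
from h import *
s=viewer.read_camera("side");t=viewer.read_camera("top")
a=cv2.resize(s[110:260,145:320],None,fx=3,fy=3);b=cv2.resize(t[85:235,170:260],None,fx=3,fy=3)
cv2.imwrite("pics/p1.png",np.hstack([a,b]))
print(ctrl.get_state()["tool_pos"])
```

```text
[0.57529418 0.07638485 0.40457495]
```

View pics/p1.png

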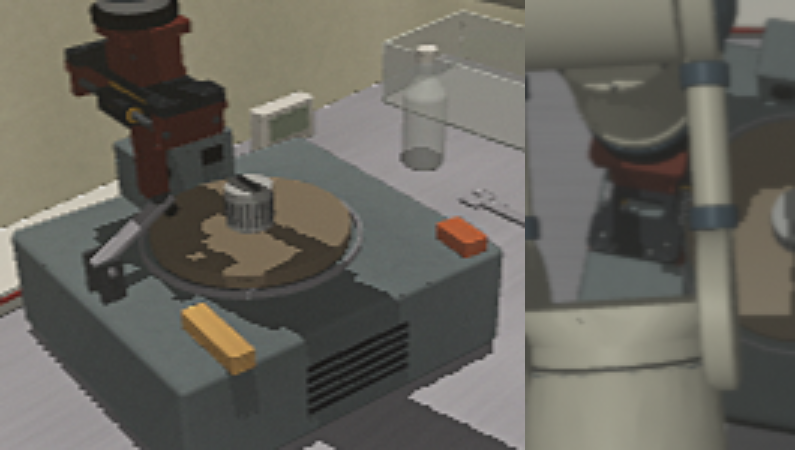

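The fingers (side crop at about (150,190)) sit right above the arm's tip. I'll press down now.

carry_out(
  steps=[
    {"dx": 0.2, "dy": 0.05, "dz": 0.2, "ax": 0, "ay": 0, "az": 0, "grip": 0},
    {"dx": 0, "dy": 0, "dz": 0.2, "ax": 0, "ay": 0, "az": 0, "grip": 0},
    {"dx": 0, "dy": 0, "dz": 0.2, "ax": 0, "ay": 0, "az": 0, "grip": 0},
    {"dx": 0, "dy": 0, "dz": 0.2, "ax": 0, "ay": 0, "az": 0, "grip": 0},
    {"dx": 0, "dy": 0, "dz": 0.2, "ax": 0, "ay": 0, "az": 0, "grip": 0},
  ],
)

```text
time: 4.7
tool_pos: [0.5776, 0.082, 0.3794]
tool_rot: [-0.0, 0.76, 0.65, 0.0]
ft_force: [0.9, -0.1, 0.5]
opening: 0.0002
```

carry_out(
  steps=[
    {"dx": 0, "dy": 0, "dz": 0.2, "ax": 0, "ay": 0, "az": 0, "grip": 0},
    {"dx": 0, "dy": 0, "dz": 0.2, "ax": 0, "ay": 0, "az": 0, "grip": 0},
    {"dx": 0, "dy": 0, "dz": 0.2, "ax": 0, "ay": 0, "az": 0, "grip": 0},
    {"dx": 0, "dy": 0, "dz": 0.1, "ax": 0, "ay": 0, "az": 0, "grip": 0},
    {"dx": 0, "dy": 0, "dz": 0.1, "ax": 0, "ay": 0, "az": 0, "grip": 0},
  ],
)

```text
time: 5.12
tool_pos: [0.5776, 0.0817, 0.3591]
tool_rot: [-0.0, 0.76, 0.65, -0.0]
ft_force: [-0.6, -1.5, 0.8]
opening: 0.0006
```

carry_out(
  steps=[
    {"dx": 0, "dy": 0, "dz": 0.1, "ax": 0, "ay": 0, "az": 0, "grip": 0},
    {"dx": 0, "dy": 0, "dz": 0.1, "ax": 0, "ay": 0, "az": 0, "grip": 0},
    {"dx": 0, "dy": 0, "dz": 0, "ax": 0, "ay": 0, "az": 0, "grip": 0},
  ],
)

```text
time: 5.37
tool_pos: [0.5776, 0.0818, 0.3541]
tool_rot: [-0.0, 0.76, 0.65, -0.0]
ft_force: [-0.6, 0.0, 0.3]
opening: 0.0002
```

Run:
```python
from h import *
s=viewer.read_camera("side")
a=cv2.resize(s[130:220,150:260],None,fx=6,fy=6,interpolation=cv2.INTER_CUBIC)
cv2.imwrite("pics/p2.png",a)
st=ctrl.get_state();print(st["tool_pos"],st["ft_force"])
```

```text
[0.57758582 0.08199823 0.35415739] [ 0.28628255  0.14014718 -1.11028018]
```

View pics/p2.png

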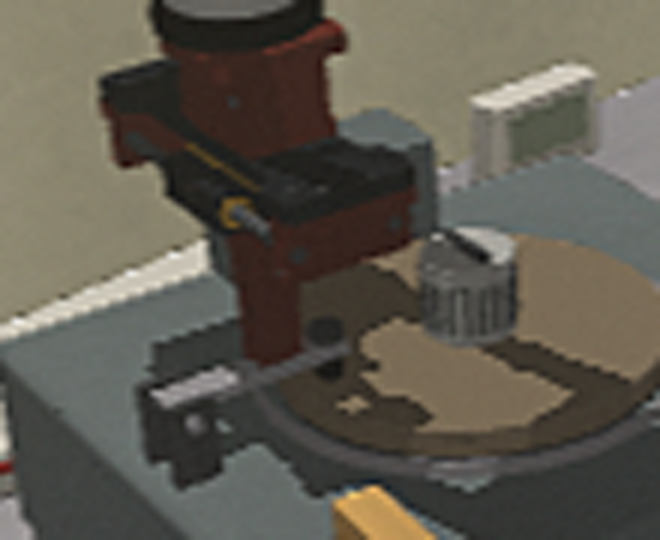

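The arm is nearly level, with the fingers on the bar beside the knob at (325,345). I'll keep pressing until the end stop answers.

carry_out(
  steps=[
    {"dx": 0, "dy": 0, "dz": 0.1, "ax": 0, "ay": 0, "az": 0, "grip": 0},
    {"dx": 0, "dy": 0, "dz": 0, "ax": 0, "ay": 0, "az": 0, "grip": 0},
  ],
)

```text
time: 5.58
tool_pos: [0.5774, 0.082, 0.3533]
tool_rot: [0.0, 0.76, 0.65, 0.001]
ft_force: [-1.8, -0.6, 5.4]
opening: 0.0003
```

carry_out(
  steps=[
    {"dx": 0, "dy": 0, "dz": 0.1, "ax": 0, "ay": 0, "az": 0, "grip": 0},
    {"dx": 0, "dy": 0, "dz": 0, "ax": 0, "ay": 0, "az": 0, "grip": 0},
  ],
)

```text
time: 5.75
tool_pos: [0.5772, 0.082, 0.3531]
tool_rot: [0.001, 0.76, 0.65, 0.001]
ft_force: [-4.8, -0.7, 13.2]
opening: 0.0001
```

carry_out(
  steps=[
    {"dx": 0, "dy": 0, "dz": 0, "ax": 0, "ay": 0, "az": 0, "grip": 0},
    {"dx": 0, "dy": 0, "dz": 0, "ax": 0, "ay": 0, "az": 0, "grip": 0},
    {"dx": 0, "dy": 0, "dz": 0, "ax": 0, "ay": 0, "az": 0, "grip": 0},
    {"dx": 0, "dy": 0, "dz": -0.4, "ax": 0, "ay": 0, "az": 0, "grip": 0},
    {"dx": 0, "dy": 0, "dz": -1, "ax": 0, "ay": 0, "az": 0, "grip": 0},
    {"dx": 0, "dy": 0, "dz": -1, "ax": 0, "ay": 0, "az": 0, "grip": 0},
    {"dx": 0, "dy": 0, "dz": -1, "ax": 0, "ay": 0, "az": 0, "grip": 0},
    {"dx": -0.5, "dy": 0, "dz": 0, "ax": 0, "ay": 0, "az": 0, "grip": 0.5},
  ],
)

```text
time: 6.42
tool_pos: [0.5755, 0.0709, 0.4407]
tool_rot: [0.002, 0.759, 0.651, 0.004]
ft_force: [0.5, 0.5, 1.0]
opening: 0.0046
```

carry_out(
  steps=[
    {"dx": -1, "dy": 0, "dz": 0, "ax": 0, "ay": 0, "az": 0, "grip": 1},
    {"dx": -1, "dy": 0, "dz": 0, "ax": 0, "ay": 0, "az": 0, "grip": 1},
    {"dx": -1, "dy": 0, "dz": 0, "ax": 0, "ay": 0, "az": 0, "grip": 1},
    {"dx": -1, "dy": 0, "dz": 0, "ax": 0, "ay": 0, "az": 0, "grip": 1},
    {"dx": 0, "dy": 0, "dz": 0, "ax": 0, "ay": 0, "az": 0, "grip": 1},
    {"dx": 0, "dy": 0, "dz": 0, "ax": 0, "ay": 0, "az": 0, "grip": 1},
  ],
)

```text
time: 6.92
tool_pos: [0.5601, -0.0304, 0.434]
tool_rot: [-0.0, 0.76, 0.649, -0.0]
ft_force: [0.8, 0.6, 0.0]
opening: 0.0438
```

Run:
```python
from h import *
s=viewer.read_camera("side")
a=cv2.resize(s[110:220,150:290],None,fx=5,fy=5,interpolation=cv2.INTER_CUBIC)
cv2.imwrite("pics/p3.png",a)
st=ctrl.get_state();print(st["tool_pos"],st["ft_force"],st["q"],st["opening"])
```

```text
[ 0.5602533  -0.02944267  0.43403447] [0.27750321 0.24229988 0.80891499] [-1.13348251e-01 -5.86235470e-03  1.27824365e+00  7.13545159e-04
  1.87000564e+00  4.27303852e-02] 0.04766863508946238
```

View pics/p3.png

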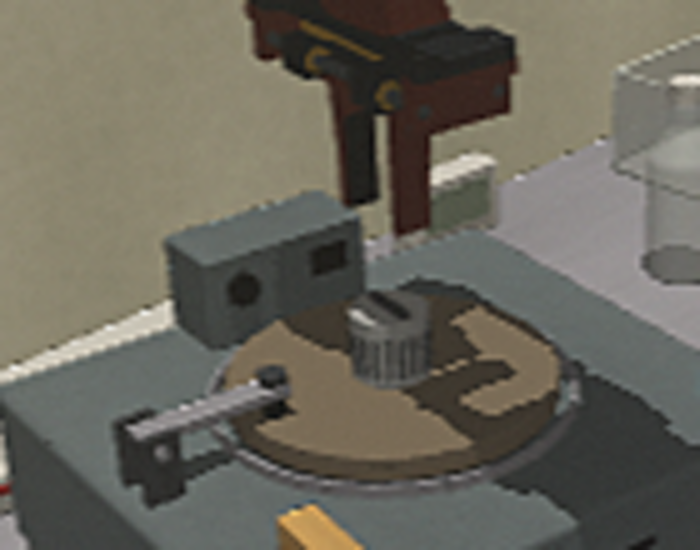

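The clamp lies level, from (130,425) to (275,380). The gripper is over the cap and still opening.

carry_out(
  steps=[
    {"dx": 0.04, "dy": 0, "dz": 0, "ax": 0, "ay": 0, "az": 0, "grip": 1},
    {"dx": 0, "dy": 0, "dz": 0, "ax": 0, "ay": 0, "az": 0, "grip": 1},
    {"dx": 0, "dy": 0, "dz": 0, "ax": 0, "ay": 0, "az": 0, "grip": 1},
    {"dx": 0, "dy": 0, "dz": 0, "ax": 0, "ay": 0, "az": 0, "grip": 1},
    {"dx": 0, "dy": 0, "dz": 0, "ax": 0, "ay": 0, "az": 0, "grip": 1},
  ],
)

```text
time: 7.38
tool_pos: [0.5605, -0.0277, 0.4346]
tool_rot: [-0.0, 0.759, 0.651, -0.0]
ft_force: [0.7, -0.6, 0.1]
opening: 0.0807
```

carry_out(
  steps=[
    {"dx": 0, "dy": 0, "dz": 0.6, "ax": 0, "ay": 0, "az": 0, "grip": 1},
    {"dx": 0, "dy": 0, "dz": 0.6, "ax": 0, "ay": 0, "az": 0, "grip": 1},
    {"dx": 0, "dy": 0, "dz": 0.6, "ax": 0, "ay": 0, "az": 0, "grip": 1},
    {"dx": 0, "dy": 0, "dz": 0.6, "ax": 0, "ay": 0, "az": 0, "grip": 1},
    {"dx": 0, "dy": 0, "dz": 0.5, "ax": 0, "ay": 0, "az": 0, "grip": 1},
    {"dx": 0, "dy": 0, "dz": 0.5, "ax": 0, "ay": 0, "az": 0, "grip": 1},
    {"dx": 0, "dy": 0, "dz": 0.3, "ax": 0, "ay": 0, "az": 0, "grip": 1},
    {"dx": 0, "dy": 0, "dz": 0, "ax": 0, "ay": 0, "az": 0, "grip": 1},
  ],
)

```text
time: 8.05
tool_pos: [0.5602, -0.0282, 0.3399]
tool_rot: [-0.001, 0.76, 0.65, -0.001]
ft_force: [-0.6, 0.3, -0.6]
opening: 0.0877
```

carry_out(
  steps=[
    {"dx": 0, "dy": 0, "dz": 0, "ax": 0, "ay": 0, "az": 0, "grip": 1},
  ],
)

```text
time: 8.13
tool_pos: [0.5604, -0.0283, 0.3421]
tool_rot: [-0.0, 0.76, 0.65, -0.0]
ft_force: [0.2, 2.2, 0.3]
opening: 0.0879
```

Now I'll close on the cap.

carry_out(
  steps=[
    {"dx": 0, "dy": 0, "dz": 0.05, "ax": 0, "ay": 0, "az": 0, "grip": 0.4},
    {"dx": 0, "dy": 0, "dz": 0, "ax": 0, "ay": 0, "az": 0, "grip": 0.4},
    {"dx": 0, "dy": 0, "dz": 0, "ax": 0, "ay": 0, "az": 0, "grip": 0.4},
    {"dx": 0, "dy": 0, "dz": 0, "ax": 0, "ay": 0, "az": 0, "grip": 0.4},
    {"dx": 0, "dy": 0, "dz": 0, "ax": 0, "ay": 0, "az": 0, "grip": 0.2},
    {"dx": 0, "dy": 0, "dz": 0, "ax": 0, "ay": 0, "az": 0, "grip": 0},
    {"dx": 0, "dy": 0, "dz": 0, "ax": 0, "ay": 0, "az": 0, "grip": 0},
    {"dx": 0, "dy": 0, "dz": 0, "ax": 0, "ay": 0, "az": 0, "grip": 0},
  ],
  squeeze=25,
)

```text
time: 8.8
tool_pos: [0.5604, -0.0283, 0.3411]
tool_rot: [0.0, 0.76, 0.65, 0.0]
ft_force: [-0.2, -0.8, 0.5]
opening: 0.0479
```

carry_out(
  steps=[
    {"dx": 0, "dy": 0, "dz": 0, "ax": 0, "ay": 0, "az": 0, "grip": 0},
    {"dx": 0, "dy": 0, "dz": 0, "ax": 0, "ay": 0, "az": 0, "grip": 0},
  ],
)

```text
time: 8.97
tool_pos: [0.5604, -0.0283, 0.341]
tool_rot: [0.0, 0.76, 0.65, 0.0]
ft_force: [0.4, -0.2, 0.6]
opening: 0.0479
```

Run:
```python
from h import *
st=ctrl.get_state()
for k in("tool_pos","tool_rot","ft_force","moment","q","opening"):print(k,st[k])
```

```text
tool_pos [ 0.56039468 -0.02827079  0.34102315]
tool_rot [6.39637467e-05 7.59723156e-01 6.50246658e-01 8.12489552e-05]
ft_force [ 0.37026147 -0.18197261  0.63636399]
moment [-0.03861215 -0.05691592  0.00745118]
q [-1.11046236e-01 -1.71741159e-02  1.45390302e+00  3.16040119e-05
  1.70465933e+00  4.39361841e-02]
opening 0.04787619743413208
```

The grip is at 47.9 mm, which matches the 48 mm cap. I'll try anticlockwise (negative az) by 15°.

carry_out(
  steps=[
    {"dx": 0, "dy": 0, "dz": 0, "ax": 0, "ay": 0, "az": -0.5, "grip": 0},
    {"dx": 0, "dy": 0, "dz": 0, "ax": 0, "ay": 0, "az": -0.5, "grip": 0},
    {"dx": 0, "dy": 0, "dz": 0, "ax": 0, "ay": 0, "az": -0.5, "grip": 0},
    {"dx": 0, "dy": 0, "dz": 0, "ax": 0, "ay": 0, "az": -0.5, "grip": 0},
    {"dx": 0, "dy": 0, "dz": 0, "ax": 0, "ay": 0, "az": 0, "grip": 0},
  ],
)

```text
time: 9.38
tool_pos: [0.5604, -0.0286, 0.341]
tool_rot: [0.0, 0.688, 0.726, -0.0]
ft_force: [-0.8, -0.9, 0.2]
opening: 0.0475
```

Run:
```python
from h import *
st=ctrl.get_state()
for k in("tool_pos","tool_rot","ft_force","moment","q","opening"):print(k,st[k])
s=viewer.read_camera("side")
cv2.imwrite("pics/p4.png",cv2.resize(s[110:220,150:290],None,fx=5,fy=5,interpolation=cv2.INTER_CUBIC))
```

```text
tool_pos [ 0.56035532 -0.02860681  0.34100755]
tool_rot [ 2.14713495e-04  6.87536447e-01  7.26149820e-01 -1.60745918e-04]
ft_force [-0.77278081 -0.8832385   0.23924892]
moment [-0.20337783 -0.07131358 -0.73996761]
q [-1.11486953e-01 -1.71926722e-02  1.45394894e+00 -5.19968359e-04
  1.70468732e+00 -1.66170748e-01]
opening 0.04752227250376155
```

View pics/p4.png

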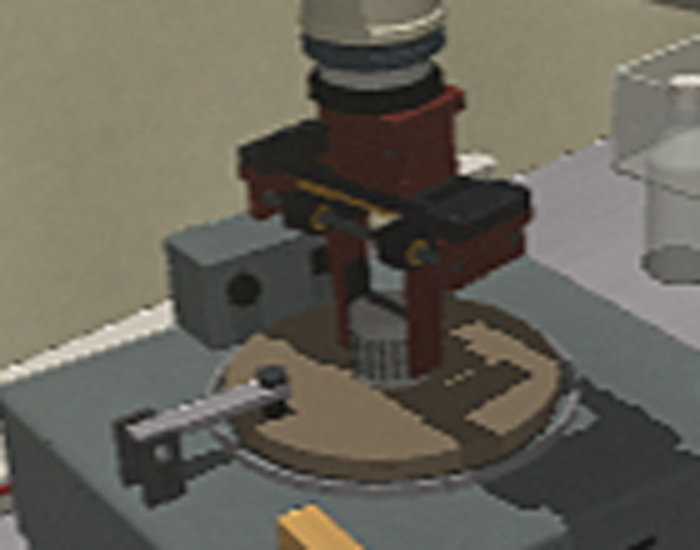

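The moment rose to −0.74 N m, so that way is the stop. I'll turn the cap clockwise.

carry_out(
  steps=[
    {"dx": 0, "dy": 0, "dz": 0, "ax": 0, "ay": 0, "az": 0.6, "grip": 0},
    {"dx": 0, "dy": 0, "dz": 0, "ax": 0, "ay": 0, "az": 0.6, "grip": 0},
    {"dx": 0, "dy": 0, "dz": 0, "ax": 0, "ay": 0, "az": 0.6, "grip": 0},
    {"dx": 0, "dy": 0, "dz": 0, "ax": 0, "ay": 0, "az": 0.6, "grip": 0},
    {"dx": 0, "dy": 0, "dz": 0, "ax": 0, "ay": 0, "az": 0.6, "grip": 0},
    {"dx": 0, "dy": 0, "dz": 0, "ax": 0, "ay": 0, "az": 0.5, "grip": 0},
    {"dx": 0, "dy": 0, "dz": 0, "ax": 0, "ay": 0, "az": 0.5, "grip": 0},
    {"dx": 0, "dy": 0, "dz": 0, "ax": 0, "ay": 0, "az": 0, "grip": 0},
  ],
)

```text
time: 10.1
tool_pos: [0.5604, -0.0281, 0.341]
tool_rot: [0.0, 0.824, 0.566, 0.0]
ft_force: [0.4, -0.7, 1.1]
opening: 0.048
```

Run:
```python
from h import *
st=ctrl.get_state()
for k in("tool_pos","tool_rot","ft_force","moment","q","opening"):print(k,st[k])
```

```text
tool_pos [ 0.56044343 -0.0281499   0.34100811]
tool_rot [5.76398974e-05 8.24287197e-01 5.66171859e-01 1.99670581e-04]
ft_force [ 0.3660489  -0.74082703  1.1306165 ]
moment [-0.08332767 -0.07134873  0.00695896]
q [-1.10864681e-01 -1.71396084e-02  1.45389546e+00  1.75472476e-04
  1.70445928e+00  2.56246585e-01]
opening 0.0479742125982782
```

It turns freely now, so I'll do the remaining 72°.

carry_out(
  steps=[
    {"dx": 0, "dy": 0, "dz": 0, "ax": 0, "ay": 0, "az": 0.75, "grip": 0},
    {"dx": 0, "dy": 0, "dz": 0, "ax": 0, "ay": 0, "az": 0.75, "grip": 0},
    {"dx": 0, "dy": 0, "dz": 0, "ax": 0, "ay": 0, "az": 0.75, "grip": 0},
    {"dx": 0, "dy": 0, "dz": 0, "ax": 0, "ay": 0, "az": 0.75, "grip": 0},
    {"dx": 0, "dy": 0, "dz": 0, "ax": 0, "ay": 0, "az": 0.75, "grip": 0},
    {"dx": 0, "dy": 0, "dz": 0, "ax": 0, "ay": 0, "az": 0.75, "grip": 0},
    {"dx": 0, "dy": 0, "dz": 0, "ax": 0, "ay": 0, "az": 0.75, "grip": 0},
    {"dx": 0, "dy": 0, "dz": 0, "ax": 0, "ay": 0, "az": 0.75, "grip": 0},
  ],
)

```text
time: 10.77
tool_pos: [0.5604, -0.0282, 0.341]
tool_rot: [0.0, 0.959, 0.284, 0.0]
ft_force: [0.9, -0.6, 0.9]
opening: 0.0478
```

carry_out(
  steps=[
    {"dx": 0, "dy": 0, "dz": 0, "ax": 0, "ay": 0, "az": 0.75, "grip": 0},
    {"dx": 0, "dy": 0, "dz": 0, "ax": 0, "ay": 0, "az": 0.75, "grip": 0},
    {"dx": 0, "dy": 0, "dz": 0, "ax": 0, "ay": 0, "az": 0.75, "grip": 0},
    {"dx": 0, "dy": 0, "dz": 0, "ax": 0, "ay": 0, "az": 0.75, "grip": 0},
    {"dx": 0, "dy": 0, "dz": 0, "ax": 0, "ay": 0, "az": 0.75, "grip": 0},
    {"dx": 0, "dy": 0, "dz": 0, "ax": 0, "ay": 0, "az": 0.75, "grip": 0},
    {"dx": 0, "dy": 0, "dz": 0, "ax": 0, "ay": 0, "az": 0.75, "grip": 0},
    {"dx": 0, "dy": 0, "dz": 0, "ax": 0, "ay": 0, "az": 0.75, "grip": 0},
  ],
)

```text
time: 11.43
tool_pos: [0.5604, -0.0283, 0.341]
tool_rot: [0.0, 1.0, -0.027, 0.0]
ft_force: [0.5, -0.2, 0.5]
opening: 0.0481
```

Run:
```python
from h import *
s=viewer.read_camera("side")
cv2.imwrite("pics/p5.png",cv2.resize(s[110:220,150:290],None,fx=5,fy=5,interpolation=cv2.INTER_CUBIC))
st=ctrl.get_state()
for k in("tool_pos","tool_rot","ft_force","moment","q","opening"):print(k,st[k])
```

```text
tool_pos [ 0.56042504 -0.02825531  0.3409849 ]
tool_rot [ 9.59154815e-06  9.99584209e-01 -2.88338974e-02  1.20710208e-04]
ft_force [-0.11036336 -0.73547699  0.77323198]
moment [0.00023755 0.03569076 0.01302305]
q [-1.11003612e-01 -1.71068502e-02  1.45390403e+00  7.02062006e-07
  1.70455329e+00  1.51746860e+00]
opening 0.04822117550993152
```

View pics/p5.png

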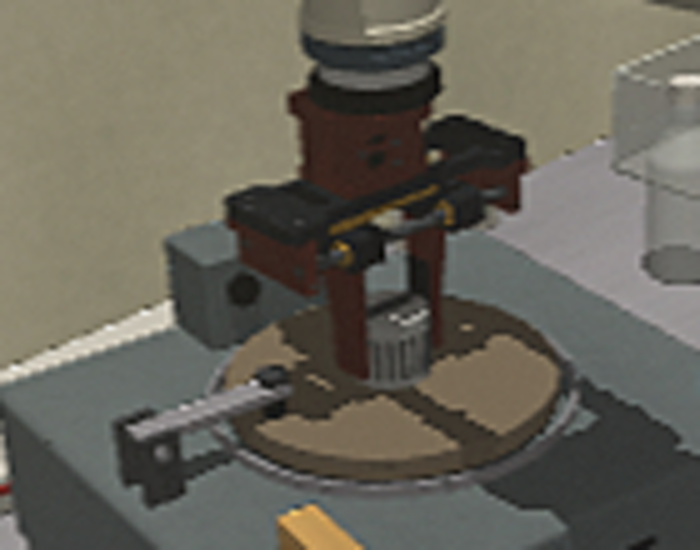

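The rib at (400,305) has turned with the jaws, and there is no moment. I'll lift gently.

carry_out(
  steps=[
    {"dx": 0, "dy": 0, "dz": -0.1, "ax": 0, "ay": 0, "az": 0, "grip": 0},
    {"dx": 0, "dy": 0, "dz": -0.1, "ax": 0, "ay": 0, "az": 0, "grip": 0},
    {"dx": 0, "dy": 0, "dz": -0.1, "ax": 0, "ay": 0, "az": 0, "grip": 0},
    {"dx": 0, "dy": 0, "dz": 0, "ax": 0, "ay": 0, "az": 0, "grip": 0},
  ],
)

```text
time: 11.82
tool_pos: [0.5604, -0.0283, 0.3489]
tool_rot: [-0.0, 1.0, -0.024, 0.0]
ft_force: [-1.4, 0.0, -2.1]
opening: 0.048
```

carry_out(
  steps=[
    {"dx": 0, "dy": 0, "dz": -0.2, "ax": 0, "ay": 0, "az": 0, "grip": 0},
    {"dx": 0, "dy": 0, "dz": -0.3, "ax": 0, "ay": 0, "az": 0, "grip": 0},
    {"dx": 0, "dy": 0, "dz": -0.4, "ax": 0, "ay": 0, "az": 0, "grip": 0},
    {"dx": 0, "dy": 0, "dz": -0.4, "ax": 0, "ay": 0, "az": 0, "grip": 0},
    {"dx": 0, "dy": 0, "dz": -0.5, "ax": 0, "ay": 0, "az": 0, "grip": 0},
    {"dx": 0, "dy": 0, "dz": -0.5, "ax": 0, "ay": 0, "az": 0, "grip": 0},
    {"dx": 0, "dy": 0, "dz": -0.5, "ax": 0, "ay": 0, "az": 0, "grip": 0},
    {"dx": 0, "dy": 0, "dz": -0.5, "ax": 0, "ay": 0, "az": 0, "grip": 0},
  ],
)

```text
time: 12.48
tool_pos: [0.5603, -0.0283, 0.4329]
tool_rot: [0.0, 1.0, -0.025, 0.001]
ft_force: [-0.2, 0.1, -1.2]
opening: 0.048
```

carry_out(
  steps=[
    {"dx": 0, "dy": 0, "dz": -0.3, "ax": 0, "ay": 0, "az": 0, "grip": 0},
    {"dx": 0, "dy": 0, "dz": -0.1, "ax": 0, "ay": 0, "az": 0, "grip": 0},
    {"dx": 0, "dy": 0, "dz": 0, "ax": 0, "ay": 0, "az": 0, "grip": 0},
    {"dx": 0, "dy": 0, "dz": 0, "ax": 0, "ay": 0, "az": 0, "grip": 0},
    {"dx": 0, "dy": 0, "dz": 0, "ax": 0, "ay": 0, "az": 0, "grip": 0},
    {"dx": 0, "dy": 0, "dz": 0, "ax": 0, "ay": 0, "az": 0, "grip": 0},
  ],
)

```text
time: 12.98
tool_pos: [0.5604, -0.0283, 0.4399]
tool_rot: [-0.0, 1.0, -0.025, -0.001]
ft_force: [0.1, 0.3, -1.7]
opening: 0.0475
```

Run:
```python
from h import *
s=viewer.read_camera("side")
cv2.imwrite("pics/p6.png",cv2.resize(s[70:220,140:320],None,fx=4,fy=4,interpolation=cv2.INTER_CUBIC))
st=ctrl.get_state()
for k in("time","tool_pos","tool_rot","ft_force","moment","qvel","opening"):print(k,st[k])
```

```text
time 13.0333
tool_pos [ 0.56041849 -0.02827617  0.4400279 ]
tool_rot [-6.45152393e-05  9.99684360e-01 -2.51135770e-02 -6.96733759e-04]
ft_force [-1.03157997 -0.01610107 -1.36415427]
moment [ 0.01460957  0.01086323 -0.05720407]
qvel [ 0.00128938 -0.00148282 -0.00265579 -0.00109158  0.00026595  0.00046219]
opening 0.04749496158084359
```

View pics/p6.png

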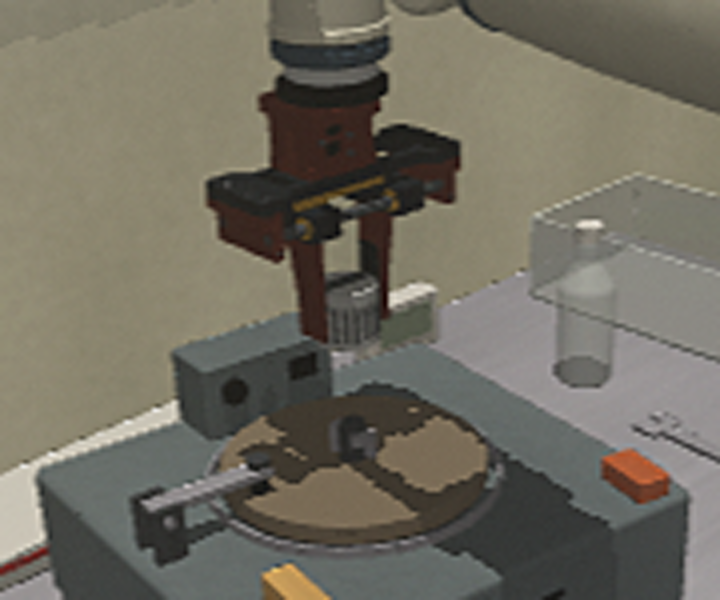

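The cap is held upright at (350,310), clear of the bare stud at (350,440). The clamp is down, and the block and brick are where they were. Handing in.

```bash
python3 -c "
from rig import ctrl
print(ctrl.job_done())"
```

```text
the job is handed in; nothing more can be done
None
```

The clamp is pressed down and the cap is off its stud. I handed the job in at about 13 s with the gripper holding the cap about 99 mm above the stone; no verdict is reported.

- **Clamp:** I pressed it down until the end stop answered at about 13 N, with the fingertips at 0.171 m, the height expected for a level arm. The later pictures still show it level.
- **Thread:** Turning the cap anticlockwise met the stop, with the moment reaching 0.74 N m and the measured turn stopping at 12° (the stop is within 8°), so the grip slipped a little. Clockwise it turned nearly freely through about 96°, so the thread is left-handed. It then lifted off with no noticeable resistance.
- **Last checks:** The final side picture shows the cap upright in the jaws and clear of the stud. The opening was 47.5 mm for the 48 mm cap, the squeeze was set to 25 N, and the arm was still. The brick, wooden block and wrench looked unmoved in that view.
- **Not checked:** The jar was outside the cropped view. The arm worked only over the sharpener, well away from it. I judged the clamp angle by eye and from the press force, not by a measurement at the end.
- **Disagreements:** My two-view estimate of the raised knob's position disagreed by 10 mm, so I used the hinge geometry instead. The first two move calls were refused because keys were missing, and nothing moved.

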